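# Free the mended egg cup from its ratchet clamp

### The arm

A 7-joint arm with a two-finger parallel gripper is mounted at the origin on the work surface. World frame = base frame: x ahead of the robot, y to its left, z up, the work surface at z = 0. Lengths are in m, angles in rad, forces in N, time in s.
With the tool pointing down it reaches from about 0.425 to 0.925 m from the base axis. Payload 6.8 kg.
Tool frame: the origin (TCP) lies at the very end of the fingers, on their centre line; the grasp point (between the pads) lies 19 mm behind it (bot.grasp_offset is the distance from the TCP to the grasp point, in m); z points along the fingers, y is the direction in which the jaws open and shut (so a half turn about z gives the same grasp; the last joint's range is limited). The gripper opens to 85 mm and grips with 20 to 120 N. Pads are 22 mm wide; open, the fingers measure 114 mm over their backs; the gripper's body (76 mm by 85 mm) begins 54 mm behind the grasp point. The pads swing forward as they close: fully open they stand 13 mm farther back than shut.
Start: joints at [1.102, 0.477, 0.022, 1.555, -0.011, 1.109, -0.083], TCP at [0.238, -0.632, 0.231] pointing down, gripper open.
Joint ranges: [-2.96, 2.96], [-0.34, 2.1], [-1.41, 1.46], [0.24, 2.44], [-1.37, 4.51], [0.17, 1.92], [-2.96, 2.96]. Speed limits (rad/s): [2.39, 2.39, 3.14, 3.14, 3.14, 3.14, 3.14].

### API

Orientations are given as a unit quaternion [w, x, y, z].
In Python, from station import monitor, cams, bot, finder gives the robot as it stands.
- The arm moves only by the tool jog_arm, never from a script. Its argument "plan" is a list of rows, each an object of numbers: "x", "y", "z": the shift along the tool's x, y, z as a fraction of full scale; "wx", "wy", "wz": the turn, a rotation vector about the tool's x, y, z as a fraction of full scale. A call has 1 to 12 rows; each row is the pose to reach, as a shift and turn from the pose measured when the call began, along the tool's axes at that moment, turning the shorter way round; what a row does not reach only later rows make up. Full scale, the value 1, is 20 cm for a shift and 180 degrees for a turn. A row lasts 1/12 s, in which the tool goes at most 41.7 mm and 7.16 degrees, less where a joint would pass 70% of its speed; a pose out of reach is approached as far as the arm can. A call with a number of a shift or a turn outside -1 to 1 is refused whole. A call with a gripper value outside its range is refused whole. "hand" is the opening, from -1 (shut) to 1 (fully open), set as the call begins (left out, the last holds). The fingers move at their own pace and stop on an object; "grip_force" is the grip in N (left out, the last holds). Time passes only in rows, so rows that repeat a pose let the fingers close. It gives the time, the measured TCP pose, the force and the opening at its end, in the units of the state.
- monitor.get_obs(): the state, without advancing time (a new reading comes with each control period).
- cams.read_camera(name): name is "side" or "top" or "wrist"; returns the picture (480x640x3 uint8, red, green, blue); there is no depth.
- cams.get_calibration(name): a dict with "fx", "fy", "cx", "cy" (pixels), "extrinsics" (4x4, takes a point from world to camera coordinates). Camera axes: x right, y down, z forward; pixel columns grow to the right and rows downward; lengths in m; the calibration is good to about 2 mm. The wrist camera is an equidistant fisheye: a pixel r from the principal point sees the ray r / f radians off the axis. A picture is of the moment at which its call begins: read the wrist's pose just before it. get_calibration takes no time and is no camera call; for the wrist camera it gives the pose at the moment of the call.
- bot.hand_in(): hands the job in, once; it reports no verdict.
Trained networks look in the newest picture that a camera, given by its name, has taken for a name from the list of things; names that differ only in an ending like _2 or _b are one class to them, and where a whole thing is asked for, a point or a joint stands for the part that bears it (a point fixed in the world has none). Each returns a list of dicts, best first, with "confidence" (0 to 1); they miss things now and then, are a little off and sometimes report something else, mostly with a low value. They report only what shows in the picture. A call takes as long as a camera call. They do not tell look-alikes from the thing itself.
- finder.find_in(camera, target): "bbox" ([left, top, width, height] in pixels, round what is visible of it).
- finder.place_of(camera, target): "location" ([column, row] in pixels: a listed point, or the origin of a listed thing).
The state is a dict: "t": time; "q": joint angles; "joint_vel": joint speeds; "joint_torque": joint torques, N m; "eef_pos": TCP position; "tool_rot": TCP orientation; "contact_force": force on the tool from outside, world axes, zero at the start; "torque": the same for the moment, N m; "gripper_width": opening from 0.0 (shut) to 1.0 (fully open).
Only numpy, scipy, OpenCV 4.12 (cv2) and the standard library are available. Lean on these libraries where they do the work, as an engineer would, in place of code of your own. Each camera call takes 0.05 s, during which the arm holds its last target. There are 200 camera calls.

### The job

The glue on the white egg cup has set. On the ratchet clamp that holds the egg cup, lift the red pawl well clear of the teeth so that it stays up, then pull that clamp's toothed bar fully back by its black post handle. Leave the egg cup standing where it is, leave the other clamp (with the wooden block) done up, and let go at the end.

Things in the scene. Friction and masses are not known exactly. Their poses are not given: they have to be found in the camera images.
- cup_clamp_tab (a point): Centre of the red pawl's finger tab, on the clamp holding the egg cup: a level round bar, 14 mm diameter, 26 mm long, lying across the toothed bar, 62 mm above the table when down; pinch its two ends from above. Pawl down: x level along the bar towards the jaws, y along the hinge, z up; it turns with the pawl. The hinge line is 70 mm back (-x) and 16 mm lower (-z): the tab swings up and back.
- cup_clamp_pawl (a joint): Angle of that pawl, rad: 0 is down in the teeth (starts within 0.05 of it), grows as the tab is lifted, stop at 1.1. Clear of the teeth from about 0.25. The hinge is stiff (about 1 N at the tab): the pawl stays where it is left.
- cup_clamp_handle (a point): Grip point on the same clamp's black upright post handle at the end of its toothed bar, 142 mm from the tab: a round post 20 mm in diameter, from 31 to 84 mm above the table; the point is on its axis at 66 mm. x points along the bar towards the jaws, z up: pull along -x. The bar below is 12 mm wide, its top at 32 mm, tips of its teeth at 40 mm.
- cup_clamp_bar (a joint): How far that toothed bar is drawn back, m: starts at 0 to 0.003, end stop at 0.065. Slides level with about 2 N of friction and stays where it is left. With the pawl down, its teeth (8 mm high, 14 mm apart) lock on the pawl after a few mm.
- egg_cup: White ceramic egg cup, 60 mm tall, rim 48 mm, foot 40 mm across, standing loose on the clamp's base plate (60 mm wide, its top 12 mm above the table) between jaws 62 mm tall, 1 mm from each. Origin at the centre of its foot, z up. It is 95 mm beyond the tab along the bar. Two steel cheeks at the pawl's hinge are 54 mm tall, 25 mm apart over their outsides and end 42 mm short of the tab.
- block_clamp_bar (a joint): The same for the bar of the other, identical clamp, which holds a two-tone wooden block: leave it as it is.
- block_clamp_pawl (a joint): The same for the pawl of the other clamp: leave it down.
Mind the look-alikes: they are no part of the job. Of the things that look like the egg_cup, the middle-sized one is meant.

How it is judged:
On the way, in this order (a step that is already met when the one before it is completed fails the run):
1. the egg cup clamp's pawl is lifted clear (0.3 rad or more) while its bar has not yet been drawn back (less than 12 mm) (value of joint cup_clamp_pawl above 0.3 rad and value of joint cup_clamp_bar below 0.012 m), for 0.2 s.
2. the bar is drawn back at least 50 mm with the pawl still clear (value of joint cup_clamp_bar above 0.05 m and value of joint cup_clamp_pawl above 0.25 rad), for 0.2 s.
At the end, for the whole second after the job is handed in: The egg cup clamp's bar is drawn back at least 50 mm of its 65 mm and its pawl stays up at 0.25 rad or more; the egg cup stands upright within 10 degrees and within 15 mm of where it was, at rest; the other clamp's pawl is down (under 0.2 rad) and its bar drawn back less than 12 mm (all of step 2 and angle between egg_cup's own z axis and vertical below 0.17 rad and distance of egg_cup from where it was at the start of the episode below 0.015 m and linear speed of egg_cup below 0.02 m/s and value of joint block_clamp_bar below 0.012 m and value of joint block_clamp_pawl below 0.2 rad); the robot touches nothing.
It fails at once if the egg cup is tipped by more than 20 degrees or shifted more than 20 mm (angle between egg_cup's own z axis and vertical above 0.35 rad or distance of egg_cup from where it was at the start of the episode above 0.02 m).
It fails at once if the other clamp is released (pawl over 0.3 rad or bar back over 15 mm) (value of joint block_clamp_pawl above 0.3 rad or value of joint block_clamp_bar above 0.015 m).
It also fails if it takes over 42 s, if anything falls off the work surface, if the arm or the gripper's body presses on something with over 40 N, if the wrist force passes 120 N, or if a joint passes its speed limit or range.

## Working session

There is one attempt and no reset: what is moved stays moved. The work goes in short steps, Python scripts to look and compute and a tool call to move; the robot and the scene stay as the last step left them, time stands still between calls to the robot, and variables do not carry over. Pictures are saved under pics/ and viewed, about 8 in all and at most 12, crops included, and the job is handed in when it is done.

Besides the shell and the picture viewer there is one more tool, called by a JSON object that holds its "name" and its "arguments", one argument or row to a line. jog_arm: Moves the arm, as the interface text tells. Shift numbers are shares of 20 cm and turn numbers shares of 180 degrees, none past 1 either way. Its arguments: {"type":"object","properties":{"plan":{"type":"array","items":{"type":"object","properties":{"x":{"type":"number","minimum":-1,"maximum":1},"y":{"type":"number","minimum":-1,"maximum":1},"z":{"type":"number","minimum":-1,"maximum":1},"wx":{"type":"number","minimum":-1,"maximum":1},"wy":{"type":"number","minimum":-1,"maximum":1},"wz":{"type":"number","minimum":-1,"maximum":1}}}},"hand":{"type":"number"},"grip_force":{"type":"number"}},"required":["plan"]}

```bash
mkdir -p pics; ls; cat > h.py <<'E'
import numpy as np, cv2
from station import monitor, cams, bot, finder
def shot(n,f):
    im=cams.read_camera(n); cv2.imwrite(f'pics/{f}.png',im[:,:,::-1]); return im
def ray(cal,uv):
    E=np.array(cal['extrinsics']);R=E[:3,:3];t=E[:3,3]
    d=np.array([(uv[0]-cal['cx'])/cal['fx'],(uv[1]-cal['cy'])/cal['fy'],1])
    return -R.T@t, R.T@(d/np.linalg.norm(d))
def atz(cal,uv,z):
    o,d=ray(cal,uv); return o+d*(z-o[2])/d[2]
def tri(rs):
    A=sum(np.eye(3)-np.outer(d,d) for o,d in rs); b=sum((np.eye(3)-np.outer(d,d))@o for o,d in rs)
    p=np.linalg.solve(A,b); return p,[np.linalg.norm((np.eye(3)-np.outer(d,d))@(p-o)) for o,d in rs]
E
python3 - <<'E'
from h import *
np.set_printoptions(precision=4,suppress=True)
print(monitor.get_obs()['t'],monitor.get_obs()['tool_rot'])
for n in ('top','side'):
    shot(n,n+'1'); c=cams.get_calibration(n)
    o,d=ray(c,(320,240));print(n,o,d,c['fx'])
    for t,z in (('cup_clamp_tab',.062),('cup_clamp_handle',.066),('egg_cup',.012)):
        for r in finder.place_of(n,t)[:5]:
            print(n,t,np.round(r['location'],1),round(r['confidence'],2),atz(c,r['location'],z))
E
```

```text
pics
0.0 [-0.0009  0.9838  0.1794 -0.0002]
top [ 0.4557 -0.0077  1.3572] [ 0.1374 -0.0102 -0.9905] 589.2683492983839
top cup_clamp_tab [235.1 238. ] 0.64 [0.6392 0.1676 0.062 ]
top cup_clamp_handle [248.1 300.6] 0.9 [0.5006 0.1359 0.066 ]
top egg_cup [184.8 209.6] 0.96 [0.7126 0.2926 0.012 ]
top egg_cup [234.4 198.4] 0.85 [0.7394 0.1779 0.012 ]
top egg_cup [200.6 169.8] 0.56 [0.8074 0.2585 0.012 ]
side [0.2823 0.4869 0.656 ] [ 0.4402 -0.5716 -0.6925] 504.55595799572643
side cup_clamp_tab [257.3 304.4] 0.94 [0.6489 0.1645 0.062 ]
side cup_clamp_handle [350.2 341.1] 0.9 [0.4994 0.1355 0.066 ]
side egg_cup [211.7 304.6] 0.91 [0.738  0.1829 0.012 ]
side egg_cup [165.2 361.7] 0.61 [0.7135 0.299  0.012 ]
```

View pics/top1.png

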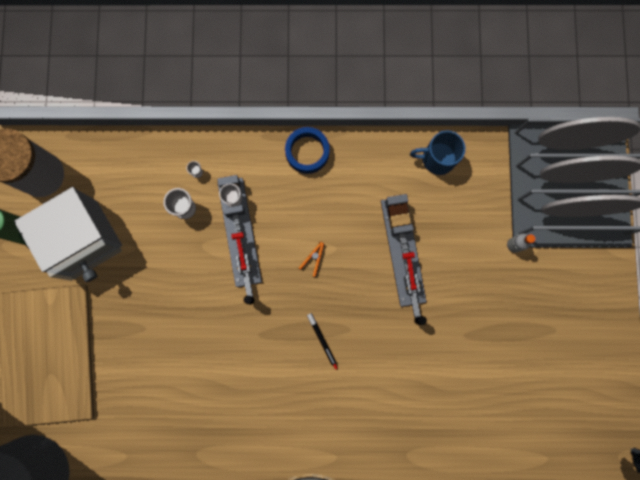

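View pics/side1.png

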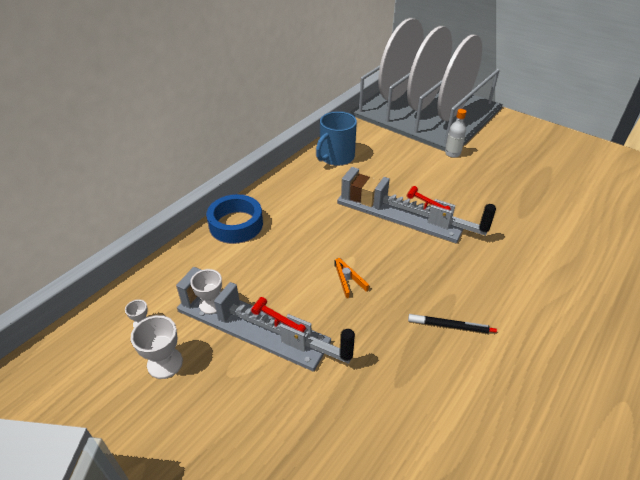

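The top picture shows the clamp with the middle-sized egg cup on the left: cup at (231,193), tab at (238,237), post at (249,299). The block clamp is on the right around (405,260). In the side picture the tab is at (259,306) and the post at (347,345). Next I move above the tab.

{"name": "jog_arm", "arguments": {
  "plan": [
    {"x":0.8,"y":-0.765},
    {"x":0.8,"y":-0.765},
    {"x":0.8,"y":-0.765},
    {"x":0.8,"y":-0.765},
    {"x":0.8,"y":-0.765},
    {"x":0.8,"y":-0.765}
  ],
  "hand": 1,
  "grip_force": 30
}}

```text
invalid input at $.plan[0]: expected keys x, y, z, wx, wy, wz
```

{"name": "jog_arm", "arguments": {
  "plan": [
    {"x":0.8,"y":-0.765},
    {"x":0.8,"y":-0.765},
    {"x":0.8,"y":-0.765},
    {"x":0.8,"y":-0.765},
    {"x":0.8,"y":-0.765},
    {"x":0.8,"y":-0.765}
  ]
}}

```text
invalid input at $.plan[0]: expected keys x, y, z, wx, wy, wz
```

{"name": "jog_arm", "arguments": {
  "plan": [
    {"x":0.8,"y":-0.765},
    {"x":0.8,"y":-0.765},
    {"x":0.8,"y":-0.765},
    {"x":0.8,"y":-0.765},
    {"x":0.8,"y":-0.765},
    {"x":0.8,"y":-0.765}
  ]
}}

```text
invalid input at $.plan[0]: expected keys x, y, z, wx, wy, wz
```

{"name": "jog_arm", "arguments": {
  "plan": [
    {"x":0.6,"y":-0.7,"wz":0.057},
    {"x":0.6,"y":-0.7,"wz":0.057},
    {"x":0.6,"y":-0.7,"wz":0.057},
    {"x":0.6,"y":-0.7,"wz":0.057},
    {"x":0.6,"y":-0.7,"wz":0.057},
    {"x":0.6,"y":-0.7,"wz":0.057},
    {"x":0.6,"y":-0.7,"wz":0.057}
  ]
}}

```text
invalid input at $.plan[0]: expected keys x, y, z, wx, wy, wz
```

All keys are needed.

{"name": "jog_arm", "arguments": {
  "plan": [
    {"x":0.8,"y":-0.765,"z":0,"wx":0,"wy":0,"wz":0},
    {"x":0.8,"y":-0.765,"z":0,"wx":0,"wy":0,"wz":0},
    {"x":0.8,"y":-0.765,"z":0,"wx":0,"wy":0,"wz":0},
    {"x":0.8,"y":-0.765,"z":0,"wx":0,"wy":0,"wz":0},
    {"x":0.8,"y":-0.765,"z":0,"wx":0,"wy":0,"wz":0},
    {"x":0.8,"y":-0.765,"z":0,"wx":0,"wy":0,"wz":0}
  ],
  "hand": 1,
  "grip_force": 30
}}

```text
t: 0.9
eef_pos: [0.3376, -0.4257, 0.2313]
tool_rot: [-0.001, 0.983, 0.183, 0.001]
contact_force: [0.8, 0.4, 0.0]
gripper_width: 1.001
```

{"name": "jog_arm", "arguments": {
  "plan": [
    {"x":0.8,"y":-0.765,"z":0,"wx":0,"wy":0,"wz":0},
    {"x":0.8,"y":-0.765,"z":0,"wx":0,"wy":0,"wz":0},
    {"x":0.8,"y":-0.765,"z":0,"wx":0,"wy":0,"wz":0},
    {"x":0.8,"y":-0.765,"z":0,"wx":0,"wy":0,"wz":0},
    {"x":0.8,"y":-0.765,"z":0,"wx":0,"wy":0,"wz":0},
    {"x":0.8,"y":-0.765,"z":0,"wx":0,"wy":0,"wz":0}
  ]
}}

```text
t: 1.4
eef_pos: [0.434, -0.2204, 0.2326]
tool_rot: [-0.002, 0.983, 0.186, 0.002]
contact_force: [0.1, -0.0, -0.8]
gripper_width: 0.999
```

{"name": "jog_arm", "arguments": {
  "plan": [
    {"x":0.8,"y":-0.765,"z":0,"wx":0,"wy":0,"wz":0},
    {"x":0.8,"y":-0.765,"z":0,"wx":0,"wy":0,"wz":0},
    {"x":0.8,"y":-0.765,"z":0,"wx":0,"wy":0,"wz":0},
    {"x":0.8,"y":-0.765,"z":0,"wx":0,"wy":0,"wz":0},
    {"x":0.8,"y":-0.765,"z":0,"wx":0,"wy":0,"wz":0},
    {"x":0.8,"y":-0.765,"z":0,"wx":0,"wy":0,"wz":0}
  ]
}}

```text
t: 1.9
eef_pos: [0.529, -0.0135, 0.2342]
tool_rot: [-0.003, 0.982, 0.189, 0.003]
contact_force: [0.6, 0.4, -0.1]
gripper_width: 1.002
```

{"name": "jog_arm", "arguments": {
  "plan": [
    {"x":0.6,"y":-0.7,"z":0,"wx":0,"wy":0,"wz":0.057},
    {"x":0.6,"y":-0.7,"z":0,"wx":0,"wy":0,"wz":0.057},
    {"x":0.6,"y":-0.7,"z":0,"wx":0,"wy":0,"wz":0.057},
    {"x":0.6,"y":-0.7,"z":0,"wx":0,"wy":0,"wz":0.057},
    {"x":0.6,"y":-0.7,"z":0,"wx":0,"wy":0,"wz":0.057},
    {"x":0.6,"y":-0.7,"z":0,"wx":0,"wy":0,"wz":0.057},
    {"x":0.6,"y":-0.7,"z":0,"wx":0,"wy":0,"wz":0.057}
  ]
}}

```text
t: 2.48
eef_pos: [0.5886, 0.1629, 0.2354]
tool_rot: [-0.003, 0.995, 0.102, 0.003]
contact_force: [0.4, -1.4, 0.4]
gripper_width: 0.998
```

```bash
cat >> h.py <<'E'
def fray(cal,uv):
    E=np.array(cal['extrinsics']);R=E[:3,:3];t=E[:3,3]
    a=(uv[0]-cal['cx'])/cal['fx'];b=(uv[1]-cal['cy'])/cal['fy'];r=np.hypot(a,b)+1e-12
    d=np.array([np.sin(r)*a/r,np.sin(r)*b/r,np.cos(r)]); return -R.T@t,R.T@d
def fproj(cal,p):
    E=np.array(cal['extrinsics']);q=E[:3,:3]@p+E[:3,3];th=np.arctan2(np.hypot(q[0],q[1]),q[2]);s=th/np.hypot(q[0],q[1])
    return np.array([cal['cx']+cal['fx']*q[0]*s,cal['cy']+cal['fy']*q[1]*s])
E
python3 - <<'E'
from h import *
np.set_printoptions(precision=4,suppress=True)
c=cams.get_calibration('wrist');shot('wrist','w1')
cs,ct=cams.get_calibration('side'),cams.get_calibration('top')
S={'cup_clamp_tab':((257.3,304.4),(235.1,238)),'cup_clamp_handle':((350.2,341.1),(248.1,300.6)),'egg_cup':((211.7,304.6),(234.4,198.4))}
for t in S:
    for r in finder.place_of('wrist',t)[:3]:
        w=fray(c,r['location']); s=ray(cs,S[t][0]);tp=ray(ct,S[t][1])
        print(t,np.round(r['location'],1),round(r['confidence'],2),'w+s',*tri([w,s]),'w+s+t',*tri([w,s,tp]))
        for z in(.012,.062,.066): print((w[0]+w[1]*(z-w[0][2])/w[1][2]),end=' ')
        print()
E
```

```text
cup_clamp_tab [335.6 153.3] 0.59 w+s [0.6457 0.1649 0.0656] [np.float64(0.0018127170185148304), np.float64(0.001812717018514806)] w+s+t [0.6428 0.1661 0.0677] [np.float64(0.0032161232991327017), np.float64(0.002951061879708351), np.float64(0.004391872024737668)]
[0.6419 0.1609 0.012 ] [0.6445 0.1633 0.062 ] [0.6447 0.1635 0.066 ] 
cup_clamp_handle [326.9 308. ] 0.76 w+s [0.5012 0.1379 0.0641] [np.float64(0.003464208050169262), np.float64(0.0034642080501693026)] w+s+t [0.501  0.1371 0.0631] [np.float64(0.003933083823201518), np.float64(0.0030691778469783245), np.float64(0.0009621560370517683)]
[0.4771 0.1347 0.012 ] [0.5023 0.1406 0.062 ] [0.5043 0.1411 0.066 ] 
egg_cup [216.6  58.4] 0.93 w+s [0.68   0.2454 0.125 ] [np.float64(0.02216566477153692), np.float64(0.022165664771536992)] w+s+t [0.7029 0.2159 0.0971] [np.float64(0.050329682119151384), np.float64(0.020541200330892954), np.float64(0.05300424250354501)]
[0.7151 0.2961 0.012 ] [0.7077 0.28   0.062 ] [0.7071 0.2787 0.066 ] 
egg_cup [330.4  54.3] 0.92 w+s [0.7358 0.1853 0.016 ] [np.float64(0.0008079784209743079), np.float64(0.000807978420974357)] w+s+t [0.7393 0.182  0.0089] [np.float64(0.004239077892609706), np.float64(0.0008264060600847018), np.float64(0.0037885499539611505)]
[0.7373 0.186  0.012 ] [0.7268 0.1849 0.062 ] [0.7259 0.1848 0.066 ]
```

View pics/w1.png

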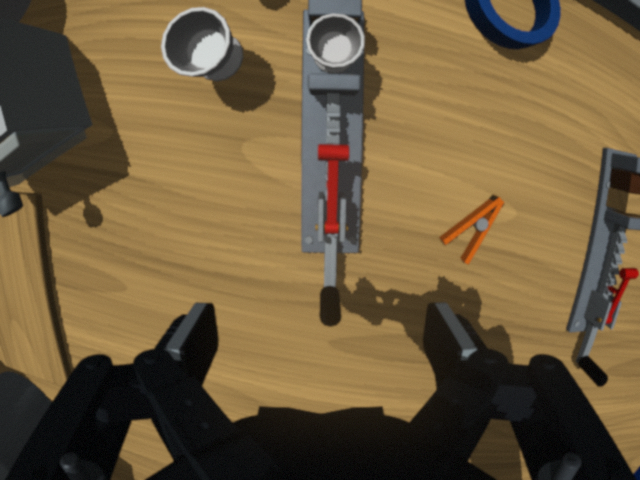

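The wrist view shows the clamp lined up with the tool: tab at (333,152), post top near (330,292), cup rim at (335,42). The other clamp is far off to the right. I go lower over the tab for a closer look.

{"name": "jog_arm", "arguments": {
  "plan": [
    {"x":0.27,"y":0.045,"z":0.5,"wx":0,"wy":0,"wz":0.004},
    {"x":0.27,"y":0.045,"z":0.5,"wx":0,"wy":0,"wz":0.004},
    {"x":0.27,"y":0.045,"z":0.5,"wx":0,"wy":0,"wz":0.004},
    {"x":0.27,"y":0.045,"z":0.5,"wx":0,"wy":0,"wz":0.004},
    {"x":0.27,"y":0.045,"z":0.5,"wx":0,"wy":0,"wz":0.004}
  ]
}}

```text
t: 3.1
eef_pos: [0.6431, 0.159, 0.1344]
tool_rot: [-0.002, 0.996, 0.091, 0.001]
contact_force: [-0.4, 0.2, 1.3]
gripper_width: 1.0
```

```bash
python3 - <<'E'
from h import *
np.set_printoptions(precision=4,suppress=True)
c=cams.get_calibration('wrist');im=shot('wrist','w2').astype(int)
print(monitor.get_obs()['eef_pos'],monitor.get_obs()['tool_rot'],monitor.get_obs()['joint_vel'])
m=((im[:,:,0]>110)&(im[:,:,1]<60)&(im[:,:,2]<60)).astype(np.uint8)
n,l,st,ce=cv2.connectedComponentsWithStats(m);print(st[1:][st[1:,4]>80])
cs=cams.get_calibration('side')
for t in ('cup_clamp_tab','cup_clamp_handle'):
    for r in finder.place_of('wrist',t)[:2]:
        w=fray(c,r['location']);
        print(t,np.round(r['location'],1),round(r['confidence'],2),[w[0]+w[1]*(z-w[0][2])/w[1][2] for z in (.062,.066)])
print(fproj(c,np.array([.6435,.165,.062])))
E
```

```text
[0.6438 0.1601 0.1365] [-0.0024  0.9958  0.0917  0.0025] [-0.0069 -0.0407 -0.0155 -0.0146 -0.0014 -0.0032  0.0002]
[[ 291  238   43   57 1297]]
cup_clamp_tab [312.3 248.5] 0.89 [array([0.6452, 0.1656, 0.062 ]), array([0.6465, 0.1658, 0.066 ])]
cup_clamp_handle [313.3 425.2] 0.94 [array([0.4999, 0.1395, 0.062 ]), array([0.5039, 0.1401, 0.066 ])]
[312.8695 251.2195]
```

View pics/w2.png

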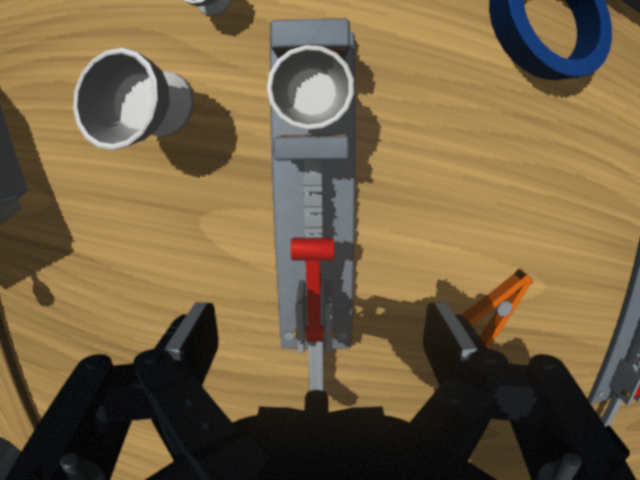

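The tab shows at (312,249), which gives (0.645, 0.1655, ~0.06). That agrees with the earlier views. I descend and pinch it.

{"name": "jog_arm", "arguments": {
  "plan": [
    {"x":0.013,"y":-0.025,"z":0.2,"wx":0,"wy":0,"wz":0},
    {"x":0.013,"y":-0.025,"z":0.35,"wx":0,"wy":0,"wz":0},
    {"x":0.013,"y":-0.025,"z":0.475,"wx":0,"wy":0,"wz":0},
    {"x":0.013,"y":-0.025,"z":0.475,"wx":0,"wy":0,"wz":0},
    {"x":0.013,"y":-0.025,"z":0.475,"wx":0,"wy":0,"wz":0},
    {"x":0.013,"y":-0.025,"z":0.475,"wx":0,"wy":0,"wz":0}
  ]
}}

```text
t: 3.75
eef_pos: [0.6483, 0.1678, 0.0464]
tool_rot: [-0.003, 0.996, 0.092, 0.006]
contact_force: [-0.5, -0.6, 0.2]
gripper_width: 0.998
```

{"name": "jog_arm", "arguments": {
  "plan": [
    {"x":0,"y":0,"z":0,"wx":0,"wy":0,"wz":0},
    {"x":0,"y":0,"z":0,"wx":0,"wy":0,"wz":0},
    {"x":0,"y":0,"z":0,"wx":0,"wy":0,"wz":0},
    {"x":0,"y":0,"z":0,"wx":0,"wy":0,"wz":0},
    {"x":0,"y":0,"z":0,"wx":0,"wy":0,"wz":0},
    {"x":0,"y":0,"z":0,"wx":0,"wy":0,"wz":0},
    {"x":0,"y":0,"z":0,"wx":0,"wy":0,"wz":0},
    {"x":0,"y":0,"z":0,"wx":0,"wy":0,"wz":0},
    {"x":0,"y":0,"z":0,"wx":0,"wy":0,"wz":0},
    {"x":0,"y":0,"z":0,"wx":0,"wy":0,"wz":0}
  ],
  "hand": -1,
  "grip_force": 30
}}

```text
t: 4.58
eef_pos: [0.6493, 0.1662, 0.0468]
tool_rot: [-0.002, 0.996, 0.092, 0.007]
contact_force: [1.9, -5.0, 3.7]
gripper_width: 0.298
```

```bash
python3 - <<'E'
from h import *
im=shot('side','s2');cv2.imwrite('pics/s2c.png',cv2.resize(im[180:420,120:440,::-1],None,fx=2.4,fy=2.4))
print(monitor.get_obs())
E
```

```text
{'t': 4.6333, 'q': array([-0.12478631,  0.68551259, -0.31062631,  1.69097062,  0.27364039,
        0.79348198, -1.94734312]), 'joint_vel': array([ 0.00028766, -0.00080498, -0.00028121, -0.00163251,  0.00027326,
       -0.00135093, -0.00156595]), 'joint_torque': array([ -3.83106038, -61.78839684,  -7.78112054, -20.37948847,
        -1.04342289,  -0.49482811,   0.11414931]), 'eef_pos': array([0.64926163, 0.1661759 , 0.04680596]), 'tool_rot': array([-0.00236155,  0.99577406,  0.09156023,  0.00672047]), 'contact_force': array([ 2.39994176, -5.97753983,  4.60395211]), 'torque': array([-1.09317947, -0.32172734, -0.1510204 ]), 'gripper_width': 0.2907151638491837}
```

View pics/s2c.png

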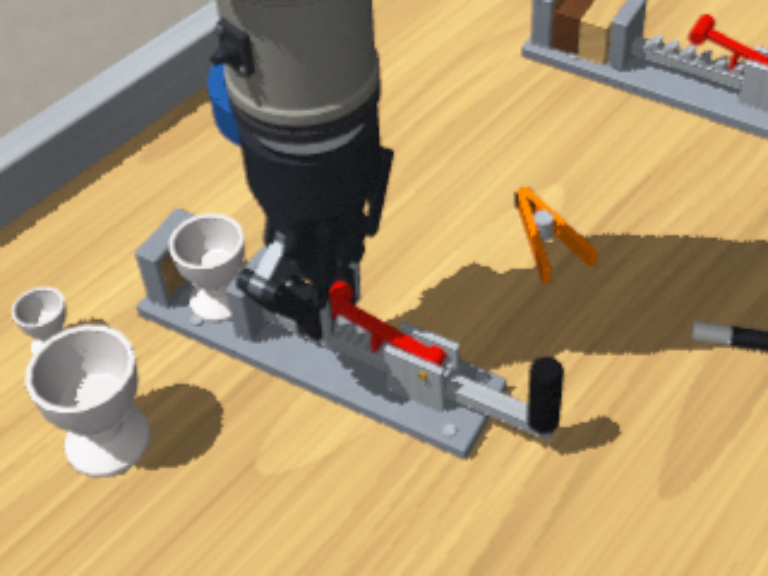

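```bash
python3 - <<'E'
import cv2,numpy as np
a,b=[cv2.imread(f'pics/{n}.png')[260:350,210:310] for n in ('side1','s2')]
cv2.imwrite('pics/z.png',np.hstack([cv2.resize(i,None,fx=4,fy=4,interpolation=2) for i in(a,b)]))
from h import *
c=cams.get_calibration('side');E=np.array(c['extrinsics'])
for p in ([.6493,.1662,.0468],[.6493,.1662,.066],[.6455,.1655,.062],[.6431,.1783,.062],[.647,.1535,.062]):
    q=E[:3,:3]@p+E[:3,3]; print(((c['fx']*q[0]/q[2]+c['cx'])-210)*4,((c['fy']*q[1]/q[2]+c['cy'])-260)*4)
E
```

```text
188.81517651164904 205.2968590250632
184.4770265227462 173.17059514896755
194.16280300512472 183.68066366195853
175.33858436405148 208.38098548008702
212.9064279218719 161.9677461246772
```

View pics/z.png

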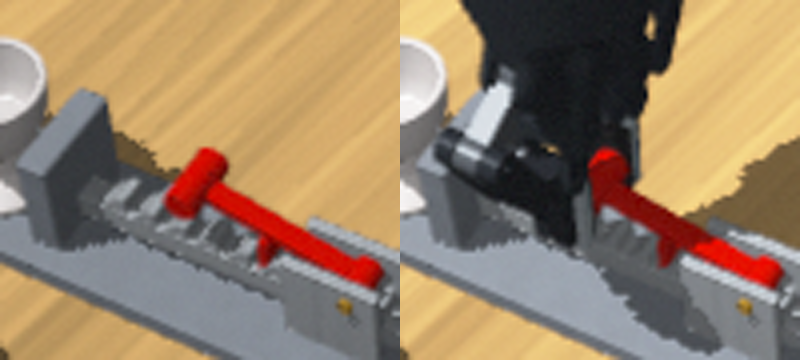

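In the zoom, the near finger covers the tab's near end and only the far part shows, so the pinch is on the tab. The opening of about 25 mm fits its 26 mm length. Next I lift along the arc.

{"name": "jog_arm", "arguments": {
  "plan": [
    {"x":-0.007,"y":0,"z":-0.025,"wx":0,"wy":0,"wz":0},
    {"x":-0.016,"y":0,"z":-0.05,"wx":0,"wy":0,"wz":0},
    {"x":-0.027,"y":0,"z":-0.076,"wx":0,"wy":0,"wz":0},
    {"x":-0.04,"y":0,"z":-0.1,"wx":0,"wy":0,"wz":0},
    {"x":-0.054,"y":0,"z":-0.123,"wx":0,"wy":0,"wz":0},
    {"x":-0.07,"y":0,"z":-0.144,"wx":0,"wy":0,"wz":0},
    {"x":-0.088,"y":0,"z":-0.165,"wx":0,"wy":0,"wz":0},
    {"x":-0.107,"y":0,"z":-0.184,"wx":0,"wy":0,"wz":0},
    {"x":-0.127,"y":0,"z":-0.201,"wx":0,"wy":0,"wz":0},
    {"x":-0.149,"y":0,"z":-0.217,"wx":0,"wy":0,"wz":0},
    {"x":-0.149,"y":0,"z":-0.217,"wx":0,"wy":0,"wz":0},
    {"x":-0.149,"y":0,"z":-0.217,"wx":0,"wy":0,"wz":0}
  ]
}}

```text
t: 5.63
eef_pos: [0.6194, 0.1602, 0.0903]
tool_rot: [-0.002, 0.996, 0.091, 0.007]
contact_force: [2.8, -5.3, -0.4]
gripper_width: 0.296
```

```bash
python3 - <<'E'
from h import *
im=shot('side','s3');cv2.imwrite('pics/s3c.png',cv2.resize(im[200:380,170:410,::-1],None,fx=3,fy=3))
o=monitor.get_obs();print(o['eef_pos'],o['tool_rot'],o['contact_force'],o['gripper_width'])
E
```

```text
[0.61962072 0.16021123 0.09021504] [-0.00220249  0.99578295  0.09144651  0.00699967] [ 1.39443593 -4.09006118 -0.45814031] 0.2906513116690384
```

View pics/s3c.png

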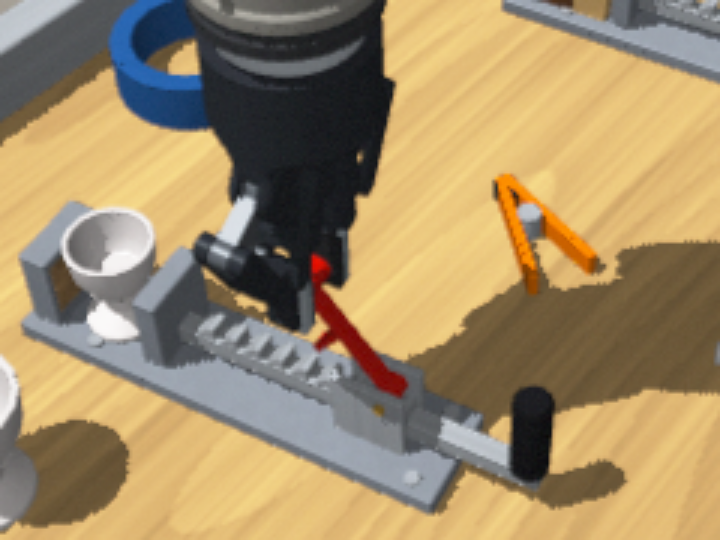

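The pawl stands up at about 0.75 rad and the cup is undisturbed. I let go, rise, and go over the handle.

{"name": "jog_arm", "arguments": {
  "plan": [
    {"x":0,"y":0,"z":0,"wx":0,"wy":0,"wz":0},
    {"x":0,"y":0,"z":0,"wx":0,"wy":0,"wz":0},
    {"x":0,"y":0,"z":0,"wx":0,"wy":0,"wz":0},
    {"x":0,"y":0,"z":0,"wx":0,"wy":0,"wz":0},
    {"x":0,"y":0,"z":0,"wx":0,"wy":0,"wz":0},
    {"x":0,"y":0,"z":0,"wx":0,"wy":0,"wz":0},
    {"x":0,"y":0,"z":0,"wx":0,"wy":0,"wz":0},
    {"x":0,"y":0,"z":-0.2,"wx":0,"wy":0,"wz":0},
    {"x":0,"y":0,"z":-0.4,"wx":0,"wy":0,"wz":0},
    {"x":0,"y":0,"z":-0.5,"wx":0,"wy":0,"wz":0},
    {"x":0,"y":0,"z":-0.5,"wx":0,"wy":0,"wz":0},
    {"x":0,"y":0,"z":-0.5,"wx":0,"wy":0,"wz":0}
  ],
  "hand": 1
}}

```text
t: 6.68
eef_pos: [0.6191, 0.16, 0.1917]
tool_rot: [-0.002, 0.996, 0.091, 0.008]
contact_force: [-1.2, -0.0, -0.5]
gripper_width: 1.0
```

{"name": "jog_arm", "arguments": {
  "plan": [
    {"x":-0.2,"y":0,"z":0,"wx":0,"wy":0,"wz":0},
    {"x":-0.4,"y":0,"z":0,"wx":0,"wy":0,"wz":0},
    {"x":-0.6,"y":0,"z":0,"wx":0,"wy":0,"wz":0},
    {"x":-0.6,"y":0,"z":0,"wx":0,"wy":0,"wz":0},
    {"x":-0.6,"y":0,"z":0,"wx":0,"wy":0,"wz":0},
    {"x":-0.6,"y":0,"z":0,"wx":0,"wy":0,"wz":0}
  ]
}}

```text
t: 7.18
eef_pos: [0.5012, 0.138, 0.1891]
tool_rot: [-0.002, 0.996, 0.091, 0.008]
contact_force: [0.8, 0.2, -0.2]
gripper_width: 1.001
```

```bash
python3 - <<'E'
from h import *
np.set_printoptions(precision=4,suppress=True)
c=cams.get_calibration('wrist');shot('wrist','w3')
o=monitor.get_obs();print(o['eef_pos'],o['tool_rot'],o['contact_force'])
for r in finder.place_of('wrist','cup_clamp_handle')[:2]:
    w=fray(c,r['location']);print('w',r['location'],r['confidence'],w[0]+w[1]*(.066-w[0][2])/w[1][2])
im=shot('side','s4')
c=cams.get_calibration('side')
for t,z in(('cup_clamp_handle',.066),('cup_clamp_tab',.105)):
  for r in finder.place_of('side',t)[:2]: print(t,r['location'],r['confidence'],atz(c,r['location'],z))
E
```

```text
[0.502  0.1382 0.1894] [-0.0027  0.9958  0.0912  0.0086] [ 0.1165 -0.4797 -1.1492]
w [322.2, 229.9] 0.6 [0.5038 0.1385 0.066 ]
cup_clamp_handle [347.5, 342.0] 0.95 [0.5015 0.139  0.066 ]
cup_clamp_handle [271.4, 295.0] 0.73 [0.642  0.1403 0.066 ]
cup_clamp_tab [268.9, 293.5] 0.59 [0.6228 0.1633 0.105 ]
```

View pics/s4.png

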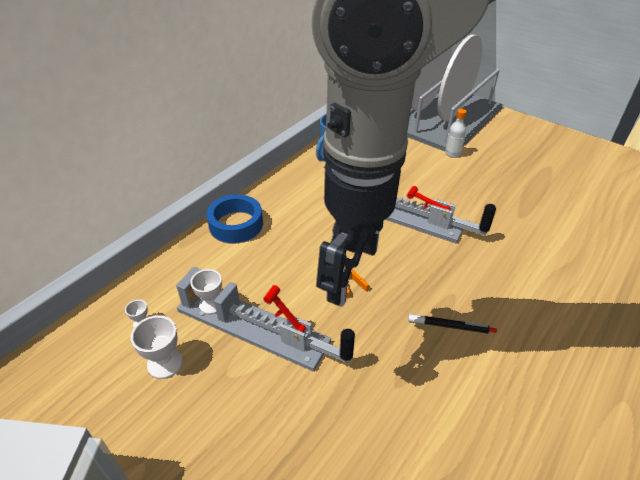

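The pawl stays up at (270,294) and the post is at (347,343), with the cup standing. The tool is over the post, so I descend and grip it.

{"name": "jog_arm", "arguments": {
  "plan": [
    {"x":-0.01,"y":0,"z":0.2,"wx":0,"wy":-0.005,"wz":0},
    {"x":-0.01,"y":0,"z":0.35,"wx":0,"wy":-0.005,"wz":0},
    {"x":-0.01,"y":0,"z":0.5,"wx":0,"wy":-0.005,"wz":0},
    {"x":-0.01,"y":0,"z":0.62,"wx":0,"wy":-0.005,"wz":0},
    {"x":-0.01,"y":0,"z":0.715,"wx":0,"wy":-0.005,"wz":0},
    {"x":-0.01,"y":0,"z":0.715,"wx":0,"wy":-0.005,"wz":0},
    {"x":-0.01,"y":0,"z":0.715,"wx":0,"wy":-0.005,"wz":0}
  ]
}}

```text
t: 8.02
eef_pos: [0.5022, 0.1391, 0.0458]
tool_rot: [-0.002, 0.996, 0.091, -0.0]
contact_force: [-0.3, 0.2, -0.3]
gripper_width: 0.998
```

{"name": "jog_arm", "arguments": {
  "plan": [
    {"x":0,"y":0,"z":0,"wx":0,"wy":0,"wz":0},
    {"x":0,"y":0,"z":0,"wx":0,"wy":0,"wz":0},
    {"x":0,"y":0,"z":0,"wx":0,"wy":0,"wz":0},
    {"x":0,"y":0,"z":0,"wx":0,"wy":0,"wz":0},
    {"x":0,"y":0,"z":0,"wx":0,"wy":0,"wz":0},
    {"x":0,"y":0,"z":0,"wx":0,"wy":0,"wz":0},
    {"x":0,"y":0,"z":0,"wx":0,"wy":0,"wz":0},
    {"x":0,"y":0,"z":0,"wx":0,"wy":0,"wz":0},
    {"x":0,"y":0,"z":0,"wx":0,"wy":0,"wz":0},
    {"x":0,"y":0,"z":0,"wx":0,"wy":0,"wz":0}
  ],
  "hand": -1,
  "grip_force": 40
}}

```text
t: 8.85
eef_pos: [0.503, 0.1373, 0.0467]
tool_rot: [-0.001, 0.996, 0.091, 0.0]
contact_force: [-0.6, -4.7, 6.9]
gripper_width: 0.224
```

The post is gripped, with an opening of about 19 mm. Now I pull back.

{"name": "jog_arm", "arguments": {
  "plan": [
    {"x":-0.03,"y":0,"z":0,"wx":0,"wy":0,"wz":0},
    {"x":-0.06,"y":0,"z":0,"wx":0,"wy":0,"wz":0},
    {"x":-0.09,"y":0,"z":0,"wx":0,"wy":0,"wz":0},
    {"x":-0.12,"y":0,"z":0,"wx":0,"wy":0,"wz":0},
    {"x":-0.15,"y":0,"z":0,"wx":0,"wy":0,"wz":0},
    {"x":-0.18,"y":0,"z":0,"wx":0,"wy":0,"wz":0},
    {"x":-0.21,"y":0,"z":0,"wx":0,"wy":0,"wz":0},
    {"x":-0.24,"y":0,"z":0,"wx":0,"wy":0,"wz":0},
    {"x":-0.27,"y":0,"z":0,"wx":0,"wy":0,"wz":0},
    {"x":-0.3,"y":0,"z":0,"wx":0,"wy":0,"wz":0},
    {"x":-0.315,"y":0,"z":0,"wx":0,"wy":0,"wz":0},
    {"x":-0.315,"y":0,"z":0,"wx":0,"wy":0,"wz":0}
  ]
}}

```text
t: 9.85
eef_pos: [0.4417, 0.1255, 0.0468]
tool_rot: [-0.001, 0.996, 0.09, 0.001]
contact_force: [5.2, -3.9, -2.4]
gripper_width: 0.223
```

{"name": "jog_arm", "arguments": {
  "plan": [
    {"x":0,"y":0,"z":0,"wx":0,"wy":0,"wz":0},
    {"x":0,"y":0,"z":0,"wx":0,"wy":0,"wz":0},
    {"x":0,"y":0,"z":0,"wx":0,"wy":0,"wz":0}
  ]
}}

```text
t: 10.1
eef_pos: [0.4417, 0.1254, 0.0468]
tool_rot: [-0.001, 0.996, 0.09, 0.001]
contact_force: [3.9, -1.6, -1.5]
gripper_width: 0.22
```

Drawn 62 mm, with no slip at the gripper. I let go and rise.

{"name": "jog_arm", "arguments": {
  "plan": [
    {"x":0,"y":0,"z":0,"wx":0,"wy":0,"wz":0},
    {"x":0,"y":0,"z":0,"wx":0,"wy":0,"wz":0},
    {"x":0,"y":0,"z":0,"wx":0,"wy":0,"wz":0},
    {"x":0,"y":0,"z":0,"wx":0,"wy":0,"wz":0},
    {"x":0,"y":0,"z":0,"wx":0,"wy":0,"wz":0},
    {"x":0,"y":0,"z":0,"wx":0,"wy":0,"wz":0},
    {"x":0,"y":0,"z":0,"wx":0,"wy":0,"wz":0},
    {"x":0,"y":0,"z":-0.15,"wx":0,"wy":0,"wz":0},
    {"x":0,"y":0,"z":-0.35,"wx":0,"wy":0,"wz":0},
    {"x":0,"y":0,"z":-0.55,"wx":0,"wy":0,"wz":0},
    {"x":0,"y":0,"z":-0.7,"wx":0,"wy":0,"wz":0},
    {"x":0,"y":0,"z":-0.7,"wx":0,"wy":0,"wz":0}
  ],
  "hand": 1
}}

```text
t: 11.1
eef_pos: [0.4447, 0.1266, 0.1928]
tool_rot: [-0.002, 0.996, 0.09, 0.007]
contact_force: [1.2, -0.0, 0.1]
gripper_width: 1.002
```

```bash
python3 - <<'E'
from h import *
np.set_printoptions(precision=4,suppress=True)
o=monitor.get_obs();print(o['t'],o['eef_pos'],o['contact_force'],o['gripper_width'])
im=shot('side','s5');c=cams.get_calibration('side')
for t,z in(('cup_clamp_handle',.066),('cup_clamp_tab',.105),('egg_cup',.012)):
  for r in finder.place_of('side',t)[:2]: print(t,r['location'],r['confidence'],atz(c,r['location'],z))
E
```

```text
11.1 [0.4447 0.1266 0.1928] [ 1.2437 -0.0457  0.1185] 1.0018332025718553
cup_clamp_handle [391.4, 361.3] 0.97 [0.4365 0.1281 0.066 ]
cup_clamp_tab [268.4, 295.3] 0.84 [0.6212 0.1662 0.105 ]
egg_cup [211.4, 302.4] 0.85 [0.7418 0.18   0.012 ]
egg_cup [140.8, 324.9] 0.85 [0.7959 0.2788 0.012 ]
```

View pics/s5.png

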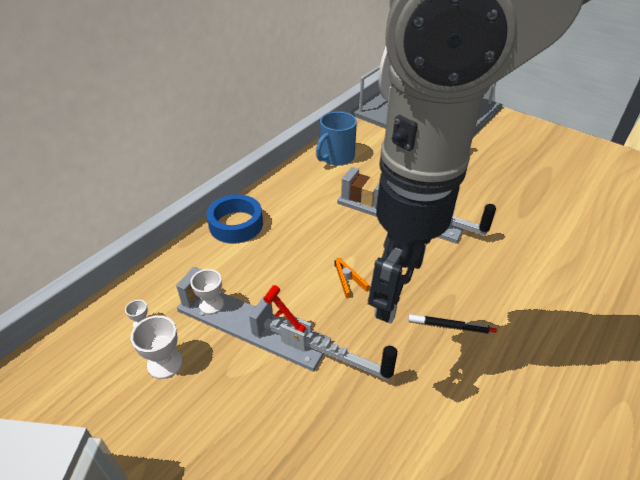

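The bar is fully back with the post at (390,362), the pawl is up at (270,294), and the cup stands as before at (207,290). The gripper is clear and I hand in.

```bash
python3 -c "
from station import bot
print(bot.hand_in())"
```

```text
the job is handed in; nothing more can be done
None
```

I lifted the red pawl on the egg cup's clamp, pulled that clamp's toothed bar back by its post, let go and moved clear. I then handed the job in after about 11 s of robot time; the hand-in gives no verdict.

Last checks, from the side camera and arm readings just before hand-in:
- **Bar:** the gripper travelled 62 mm with the post. The camera puts the post about 66 mm back from where it started, so the two differ by about 4 mm, but both are well past 50 mm.
- **Pawl:** it stayed up after the pull. I judge it at about 0.75 rad from the tab's position; I did not read the joint itself.
- **Egg cup:** it stands upright. The camera placed it within about 5 mm of its first position, which is about as exact as the measurement is.
- **Other clamp:** I never went near it. In the last picture the arm hides its pawl; it was still down in the picture before the pull.
- **Gripper:** open and clear of everything, with about 1 N on the force reading.

No check failed. Depending on the view, the position estimates differed by a few millimetres.

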